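# Hold the parts tote's gate open

## Task

Open the gate of the grey parts tote so that a colleague can take the jar out: first squeeze the two red tabs of the safety catch on its left front corner together until they stop and let go (the catch stays released), only then squeeze the two blue tabs on top of the gate fully together and, keeping them squeezed, swing the gate out towards you past its detent. The gate pulls itself shut, so finish while still gripping it and holding it wide open, at least 75 degrees from closed; leave everything in the tote and on the bench where it stands.

Things in the scene. Friction and masses are not known exactly. Their poses are not given: they have to be found in the camera images.
- tote: Grey sheet-steel parts tote, fixed to the bench, 110 (its x) x 206 (its y) x 110 mm high, open at the top. Origin: centre of its underside; its -x side is the front with the wire gate, +y is left seen from the front, z up. Nothing of it but the red and blue tabs is higher than 125 mm above the bench.
- catch_grip (a point): Middle of the red safety catch at the left front corner, 150 mm above the bench: midway between two upright red tabs side by side along the tote's y. Each is 20 mm wide (tote x), 6 mm thick (tote y), from 106 to 172 mm above the bench; over their outer faces they measure 46 mm, squeezed home 28 mm. They are geared together, so this midpoint stays put. Orientation as the tote's.
- catch (a joint): Travel of each red tab inwards (m): 0 = locked (starts at 0 to 0.001), 0.009 = squeezed home. Friction of 2 N a tab keeps it where it is left. Above 0.006 its bolt clears the front of the gate.
- gate_grip (a point): Middle of the blue squeeze handle on the gate, 150 mm above the bench, 90 mm from the hinge line; moves with the gate. Midway between two upright blue tabs side by side along the gate, sizes as the red ones. y points along the gate from the hinge to its free end, -x outwards. The pair floats on springs up to 3 mm either way along the gate (3 N per mm), taking up small errors of grasp and arc.
- latch (a joint): Travel of each blue tab inwards (m): 0 = let go, 0.009 = squeezed home, geared together, spring-loaded (3 N a tab at the start, 7.5 N home); springs back when let go. Above 0.005 to 0.008, by the handle's float, the brass bolt clears its keeper and the gate can be pulled.
- gate_hinge (a point): A point on the gate's upright hinge line, at the tote's right front corner, 65 mm above the bench. Orientation as the tote's.
- gate (a joint): Angle of the gate (rad): 0 = shut, grows as it swings outwards, anticlockwise seen from above, stop at 1.55. A damped spring pulls it shut (1.3 to 2.9 N at the blue handle); a sprung ball detent resists from about 0.60 rad to 0.75 rad with about 4 N at the handle; let go beyond it, the gate falls back and rests on the detent at about 0.9 rad.
- latch_far: The blue tab nearer the hinge, one of the two that are squeezed. Its body's origin lies on the gate's hinge line at bench height, 70 mm from the tab, shifted by the tab's travel and the handle's float.
- gate_tip (a point): Middle of the gate's free end, 177 mm from the hinge line, 65 mm above the bench. The gate is a bright wire frame, 171 mm long, 10 mm thick, from 24 to 106 mm above the bench. Orientation as gate_grip's.
- screw_jar: Jar of screws, 70 mm across, 95 mm high, standing in the tote; origin: centre of its underside. Leave it.
- bearing: Ball bearing, 52 mm across, 15 mm high, lying in the tote; origin: centre of its underside. Leave it.
- spray_can: Spray can with blue cap, 59 mm across, 200 mm high, on the bench; origin: centre of its underside. Leave it.
- pliers_red: Pliers with red handles, 167 x 29 x 12 mm, on the bench; origin: centre of the underside. Leave them.
- tape_measure: Yellow tape measure, 38 x 87 x 66 mm, on the bench; origin: centre of its underside. Leave it.
- wood_block: Wooden block, 115 x 55 x 40 mm, on the bench; origin: centre of its underside. Leave it.

How it is judged:
By the outcome, as a careful person would: the job done as asked, in the order asked, and still so for the second after the job is handed in, while the arm keeps its last pose, push and grip.
It also fails if it takes over 38 s, if anything falls off the work surface, if the arm or the gripper's body presses on something with over 40 N, if the wrist force passes 120 N, or if a joint passes its speed limit or range.

## Robot

A 7-joint arm with a two-finger parallel gripper is mounted at the origin on a cart in front of the work surface, level with it; the furniture and walls round the work are solid. World frame = base frame: x ahead of the robot, y to its left, z up, the work surface at z = 0. Lengths are in mm, angles in rad, forces in N, time in s.
With the tool pointing down it reaches from about 400 to 875 mm from the base axis. Payload 19.3 kg.
Tool frame: the origin (TCP) lies at the very end of the fingers, on their centre line; the grasp point (between the pads) lies 19 mm behind it (grip_point_offset is the z of the grasp point in the tool frame, in mm); z points along the fingers, x is the direction in which the jaws open and shut, and the axes are right-handed (so a half turn about z gives the same grasp; the last joint's range is limited). The gripper opens to 85 mm and grips with 20 to 120 N. Pads are 22 mm wide; open, the fingers measure 114 mm over their backs; the gripper's body (76 mm by 85 mm) begins 54 mm behind the grasp point. The pads swing forward as they close: fully open they stand 13 mm farther back than shut.
Start: joints at [-1.376, 0.521, -0.036, 1.599, 0.021, 1.021, -0.113], TCP at [163.592, 603.202, 231.291] pointing down, gripper open.
Joint ranges: [-2.91, 2.91], [-0.3, 2.13], [-1.5, 1.42], [0.17, 2.43], [-1.26, 4.41], [0.16, 1.93], [-2.52, 2.52]. Speed limits (rad/s): [1.89, 1.89, 2.39, 2.39, 3.01, 3.01, 3.01].

## Interface

Orientations are given as a 3x3 rotation matrix whose columns are the frame's x, y, z axes.
In Python, from workcell import movep, movel, goto_joints, open_gripper, clamp, wait, inverse_kinematics, read_state, camera, PlanningError, finish_job, grip_point_offset gives the robot as it stands. Calls block until the motion is done:
- movep(position, orientation): joint-space move of the TCP to a pose.
- movel(position, frame=None, max_speed=150, guard=None): straight line of the TCP; frame=None keeps the orientation; max_speed is the mean speed in mm/s. With guard (N) it stops when the force on the tool has changed by that much, and returns True; else False.
- goto_joints(angles): joint-space move.
- open_gripper() and clamp(): open the fingers fully, or close them until they stop; the grip force is fixed at half the most.
- wait(seconds).
- inverse_kinematics(position, orientation): joint angles nearest the present ones, or None.
- read_state(): the state.
- camera(name): name is "side" or "top" or "wrist"; returns a dict with "image" (384x512x3 uint8, blue, green, red), "range_z" (384x512 float32, mm along the optical axis (not along the pixel's ray), 0 where there is no reading), "fx", "fy", "cx", "cy" (pixels), "dist_coeffs" ([k1, k2, p1, p2, k3] as OpenCV has them; the pictures are not rectified), "cam_to_world" (4x4, takes a point from camera to world coordinates). Camera axes: x right, y up, looking along -z (the intrinsics and any distortion apply to the point x, -y, -z); pixel columns grow to the right and rows downward; lengths in mm; the calibration is good to about 2 mm. A picture is of the moment at which its call begins.
A pose or a line that the arm cannot do raises PlanningError and nothing moves.
- finish_job(): hands the job in, once; it reports no verdict.
The state is a dict: "time": time; "qpos": joint angles; "qvel": joint speeds; "joint_efforts": joint torques, N m; "eef_pos": TCP position; "tool_rot": TCP orientation; "ft_force": force on the tool from outside, world axes, zero at the start; "torque": the same for the moment, N m; "finger_gap": finger opening in mm.
Only numpy, scipy, OpenCV 4.12 (cv2) and the standard library are available. Lean on these libraries where they do the work, as an engineer would, in place of code of your own. Each camera call takes 0.05 s, during which the arm holds its last target. There are 200 camera calls.

## Working session

There is one attempt and no reset: what is moved stays moved. The work goes in short steps, each a Python script; the robot and the scene stay as the last script left them, time stands still between calls to the robot, and variables do not carry over. Pictures are saved under pics/ and viewed, about 8 in all and at most 12, crops included, and the job is handed in when it is done.

```bash
ls; mkdir -p pics
python3 - <<'E'
from workcell import *
import cv2,numpy as np,pickle
ims=[]
for n in("top","side"):
    c=camera(n); pickle.dump(c,open(f"pics/{n}.pkl","wb")); cv2.imwrite(f"pics/{n}0.png",c["image"])
    print(n,c["fx"],c["cx"],c["cy"],c["dist_coeffs"],np.round(c["cam_to_world"],3).tolist())
s=read_state();print(s["time"],s["finger_gap"],grip_point_offset)
E
```

```text
pics
top 444.6338084504241 253.29903088639085 186.64032842563054 [-0.03628104  0.          0.          0.          0.        ] [[-0.009, 0.985, -0.172, 309.54], [-1.0, -0.007, 0.01, -26.495], [0.009, 0.172, 0.985, 1315.572], [0.0, 0.0, 0.0, 1.0]]
side 474.00216241028807 249.4480854860963 196.01669708836758 [0.04190463 0.         0.         0.         0.        ] [[0.554, 0.742, -0.378, -18.583], [-0.832, 0.498, -0.242, -375.892], [0.009, 0.449, 0.893, 1363.439], [0.0, 0.0, 0.0, 1.0]]
0.1 85.35422862591496 -18.700000000000003
```

View pics/top0.png

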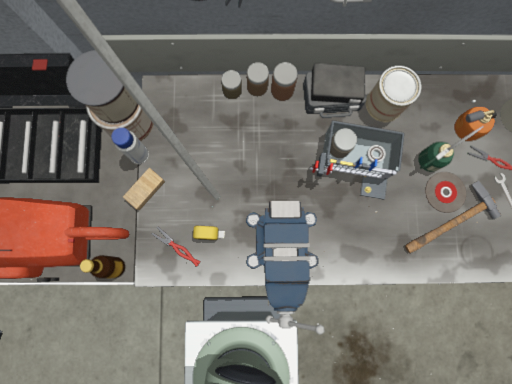

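View pics/side0.png

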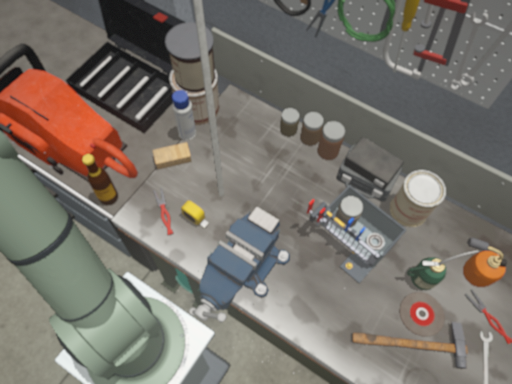

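Top view: tote at about px (325-400, 125-185), with red tabs near (325,167) and blue near (365,163). A navy vise stands at about (285,250). Next I'll segment the tabs with range data and enlarge.

```bash
cat > h.py <<'E'
import cv2,numpy as np
def cloud(c):
    h,w=c["range_z"].shape
    uv=np.stack(np.meshgrid(np.arange(w),np.arange(h)),-1).reshape(-1,1,2).astype(float)
    K=np.array([[c["fx"],0,c["cx"]],[0,c["fy"],c["cy"]],[0,0,1]])
    n=cv2.undistortPoints(uv,K,np.array(c["dist_coeffs"])).reshape(h,w,2)
    z=c["range_z"]
    P=np.stack([n[...,0]*z,-n[...,1]*z,-z],-1)
    T=np.array(c["cam_to_world"])
    W=P@T[:3,:3].T+T[:3,3]; W[z<=0]=np.nan
    return W
def masks(c):
    b,g,r=[c["image"][...,i].astype(int) for i in range(3)]
    return (r>110)&(r>2*g)&(r>2*b),(b>80)&(b>1.6*g)&(b>2*r)
E
python3 - <<'E'
from h import *
import pickle
for n,(x0,y0) in (("top",(300,105)),("side",(290,170))):
    c=pickle.load(open(f"pics/{n}.pkl","rb"));W=cloud(c)
    for col,m in zip(("red","blue"),masks(c)):
        k,l,st,_=cv2.connectedComponentsWithStats(m.astype(np.uint8))
        for i in range(1,k):
            q=W[l==i]; q=q[np.isfinite(q[:,0])]
            if len(q)<2: continue
            md=np.median(q,0)
            if 350<md[0]<900 and -500<md[1]<0: print(n,col,st[i],md.round(),q.min(0).round(),q.max(0).round())
    cv2.imwrite(f"pics/{n}_c.png",cv2.resize(c["image"][y0:y0+100,x0:x0+120],None,fx=6,fy=6,interpolation=cv2.INTER_CUBIC))
c=pickle.load(open("pics/top.pkl","rb"));W=cloud(c)
# vise & surroundings height map, 40mm cells
g={}
for p in W.reshape(-1,3):
    if np.isfinite(p[0]) and 0<p[0]<850 and -640<p[1]<240: g.setdefault((int(p[0]//40),int(p[1]//40)),[]).append(p[2])
for i in range(20,-1,-1): print(i*40,[int(max(g.get((i,j),[-999]))) for j in range(5,-16,-1)])
E
```

```text
top red [315 161   4   7  23] [ 571. -205.  173.] [ 560. -223.   92.] [ 587. -202.  178.]
top red [329 163   4   8  19] [ 562. -244.  170.] [ 553. -248.  154.] [ 572. -241.  176.]
top blue [355 158   7  10  20] [ 574. -322.  161.] [ 571. -324.  117.] [ 586. -320.  175.]
top blue [369 160   8  10  33] [ 570. -360.  161.] [ 564. -364.  112.] [ 579. -357.  176.]
side red [447   0  20   6  59] [ 841. -298.  699.] [ 836. -315.  694.] [ 847. -278.  704.]
side red [422  51  24  10  77] [ 844. -301.  555.] [ 839. -329.  550.] [ 850. -278.  560.]
side red [308 200   6  11  31] [ 564. -207.  166.] [ 557. -210.  133.] [ 576. -203.  176.]
side red [320 208   5   7  20] [ 562. -245.  170.] [ 550. -248.  121.] [ 592. -235.  174.]
side red [319 216   3   2   5] [ 554. -246.  143.] [ 551. -247.  139.] [ 560. -244.  151.]
side blue [348 218   5   8  24] [ 577. -324.  167.] [ 568. -328.   68.] [ 629. -314.  175.]
side blue [361 230   2   3   3] [ 568. -364.  174.] [ 562. -364.  169.] [ 569. -363.  176.]
800 [8, 7, 8, 8, 95, 97, 114, 117, 135, 137, 132, 131, 133, 133, 134, 154, 156, 153, 158, 5, 8]
760
[... 1177 characters left out ...]
 -781, -777, -778, -775, -773, -780, 153, 154, 151, 153, -999, -999, -776, -779, -777, -777, -779, -772, -774, -780]
160 [-774, -687, -676, -682, -681, -676, -681, 35, 135, 182, 241, -999, -999, -773, -775, -776, -773, -777, -778, -774, -772]
120 [-773, -679, 8, 8, 13, 18, 18, 37, 124, 187, 245, -999, -782, -771, -772, -776, -776, -777, -773, -778, -774]
80 [-773, -680, 6, 17, 381, 399, 383, 361, 17, 7, 4, -783, -777, -775, -777, -774, -776, -776, -775, -771, -771]
40 [-775, -682, 15, 22, 380, 396, 389, 376, 331, 14, 3, -777, -773, -772, -776, -775, -775, -775, -778, -773, -773]
0 [-999, -3, 17, 22, -999, -999, -999, 73, 66, 18, -1, -999, -779, -777, -778, -777, -773, -772, -772, -773, -775]
```

View pics/top_c.png

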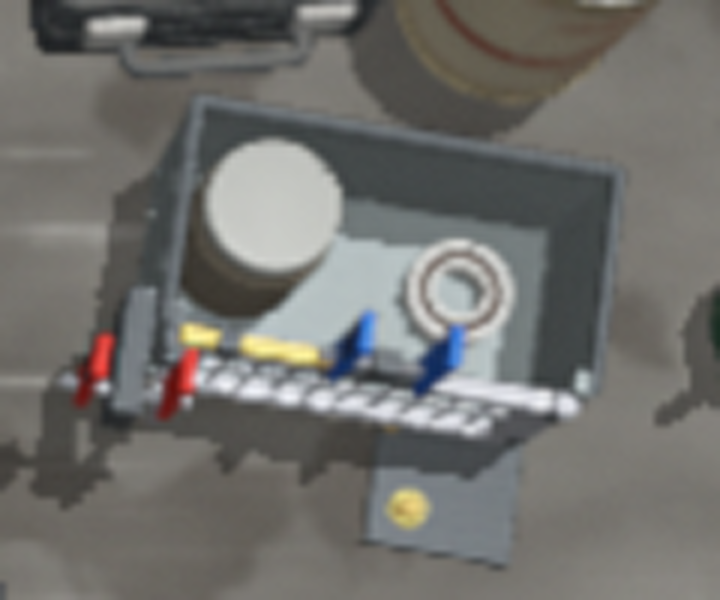

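View pics/side_c.png

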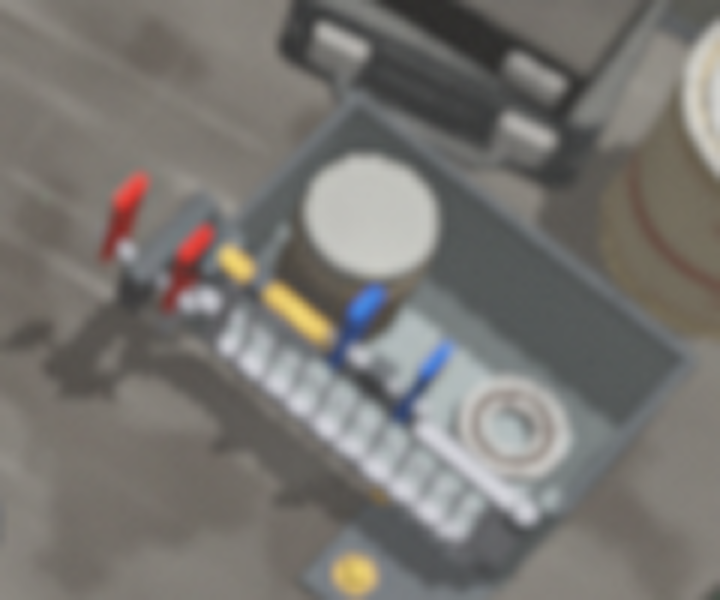

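Enlarged views: red tabs at crop (95,368)/(180,383), blue at (352,345)/(440,358). The tote is turned about -10°, and a leaning pole stands between the arm's start and the tote. Next step is yaw, pole line and IK feasibility.

Run:
```python
from h import *
from workcell import *
import pickle
T=[]
for n in("top","side"):
    c=pickle.load(open(f"pics/{n}.pkl","rb"));W=cloud(c);P=W.reshape(-1,3);P=P[np.isfinite(P[:,0])]
    R=P[(P[:,2]>105)&(P[:,2]<124)&(abs(P[:,0]-620)<90)&(abs(P[:,1]+310)<150)]
    r=cv2.minAreaRect(R[:,:2].astype(np.float32)); print(n,len(R),r,"bench",np.median(P[(P[:,0]>450)&(P[:,0]<520)&(P[:,1]<0)&(P[:,1]>-250),2]))
    # back/left/right rim lines
    Q=R[(R[:,0]>600)]
    tops=W[...,2]; m=(tops>158)&(tops<180)&(W[...,0]>535)&(W[...,0]<610)&(W[...,1]>-400)&(W[...,1]<-180)
    k,l,st,_=cv2.connectedComponentsWithStats(m.astype(np.uint8),connectivity=8)
    for i in range(1,k):
        q=W[l==i]; print("tab",len(q),q.mean(0).round(1),q.min(0).round(),q.max(0).round())
    # pole
    q=P[(P[:,0]>430)&(P[:,0]<720)&(P[:,1]>30)&(P[:,1]<300)&(P[:,2]>80)]
    q=q[np.abs(q[:,0]-(455+q[:,2]*.25))<60]
    A=np.c_[q[:,2],np.ones(len(q))];s=np.linalg.lstsq(A,q[:,:2],rcond=None)[0];print("pole",len(q),s.round(3).tolist(),np.abs(A@s-q[:,:2]).max(0),q[:,2].max())
    # stuff near start
    if n=="top":
        for x in range(300,-100,-50): print(x,[int(np.nanmax(np.r_[-999,P[(abs(P[:,0]-x)<25)&(abs(P[:,1]-y)<25),2]])) for y in range(600,150,-50)])
s=read_state();print(s["tool_rot"],s["qpos"])
def down(a): # jaws axis at angle a
    return np.array([[np.cos(a),np.sin(a),0],[np.sin(a),-np.cos(a),0],[0,0,-1]])
for p in([145,540,420],[120,420,420]): print(p,inverse_kinematics(p,np.array(s["tool_rot"])))
for a in (np.pi/2-.17,-np.pi/2-.17):
  for p,da in(([565,-225,250],0),([565,-225,133],0),([572,-342,133],0),([500,-380,133],.7),([467,-431,133],1.45)):
    print(round(a,2),p,np.round(inverse_kinematics(p,down(a+da)),2) if inverse_kinematics(p,down(a+da)) is not None else None)
```

```text
top 742 ((615.9713745117188, -330.4700927734375), (246.7354278564453, 163.6900177001953), 79.15802764892578) bench 2.529350125688552
tab 27 [ 579.6 -323.9  169.4] [ 570. -329.  159.] [ 589. -321.  176.]
tab 29 [ 572.1 -361.2  169.1] [ 563. -365.  159.] [ 582. -357.  176.]
tab 24 [ 568.7 -205.5  170.8] [ 559. -210.  158.] [ 578. -202.  178.]
tab 24 [ 562.  -244.   169.8] [ 553. -248.  159.] [ 572. -241.  176.]
pole 2797 [[0.226, 0.217], [500.982, 62.242]] [28.77198798 36.48841967] 766.4865066921069
300 [187, 166, 143, 119, 232, 236, 9, 8, 9]
250 [7, 137, 140, 7, 5, 59, 8, 9, 8]
200 [-776, -777, -772, -774, -774, -776, -774, -774, -773]
150 [-776, 298, -776, -775, -775, -777, -776, -774, -694]
100 [-770, -777, -770, -775, -775, -774, -776, -774, -691]
50 [-775, -773, -772, -774, -774, -777, -778, -776, -695]
0 [-772, -776, -773, -768, -773, -768, -774, -781, -999]
-50 [-777, -770, -774, -776, -769, -774, -776, -779, -999]
side 734 ((614.8167114257812, -331.413330078125), (249.70425415039062, 163.29249572753906), 80.44849395751953) bench 1.4177401897499067
tab 21 [ 565.9 -206.8  169.6] 
[... 745 characters left out ...]
464  0.00217007  1.3282216
 -0.12490052]
1.4 [565, -225, 250] [-0.15  0.56  0.65  1.65 -0.38  1.06  2.02]
1.4 [565, -225, 133] [ 0.06  0.64  0.33  1.74 -0.27  0.8   1.92]
1.4 [572, -342, 133] [ 0.16  0.75  0.48  1.58 -0.41  0.91  2.18]
1.4 [500, -380, 133] [ 0.98  0.72 -0.66  1.65  0.52  0.95  2.24]
1.4 [467, -431, 133] [ 0.01  1.06  1.22  1.69 -1.07  1.21 -1.92]
-1.74 [565, -225, 250] [-0.36  0.74  1.09  1.66 -0.7   1.19 -0.84]
-1.74 [565, -225, 133] [-0.3   0.85  0.96  1.76 -0.83  0.99 -0.74]
-1.74 [572, -342, 133] [-0.12  0.99  1.07  1.6  -0.94  1.14 -0.56]
-1.74 [500, -380, 133] [ 0.16  0.74  0.63  1.7  -0.54  0.88 -0.03]
-1.74 [467, -431, 133] [ 0.16  0.82  0.82  1.68 -0.71  0.96  0.95]
```

```bash
cat >> h.py <<'E'
def down(a): # jaw axis at angle a, pointing down
    return np.array([[np.cos(a),np.sin(a),0],[np.sin(a),-np.cos(a),0],[0,0,-1]])
YAW=-0.19
E
python3 - <<'E'
from h import *
from workcell import *
import pickle
movel([140,520,420],max_speed=250); movel([114,420,420],max_speed=250)
q=np.array(read_state()["qpos"]); q[0]=.45; q[6]-=1.2; goto_joints(q)
s=read_state();print(s["time"],s["eef_pos"],s["qpos"])
movep([555,-285,310],down(YAW-np.pi/2))
s=read_state();print(s["time"],s["eef_pos"],s["qpos"])
c=camera("wrist");pickle.dump(c,open("pics/w.pkl","wb"));cv2.imwrite("pics/w0.png",c["image"])
W=cloud(c)
m=(W[...,2]>150)&(W[...,2]<182)
k,l,st,_=cv2.connectedComponentsWithStats(m.astype(np.uint8))
for i in range(1,k):
    q=W[l==i]
    if len(q)>60: print(st[i],q.mean(0).round(1),np.percentile(q,2,0).round(),np.percentile(q,98,0).round())
E
```

```text
4.2417 [ 374.28228207 -222.08817472  419.48352871] [ 0.44888682  0.04574669 -0.05192802  1.77007551  0.00231079  1.32641335
 -1.33866932]
5.125 [ 554.57219977 -284.8661178   310.97650023] [ 0.41693344  0.45084578 -0.05539107  1.50398504  0.02616261  1.18679601
 -1.40337152]
[285 120  10  26 230] [ 581.4 -323.   169.5] [ 572. -327.  154.] [ 590. -319.  174.]
[328 120  14  25 282] [ 574.4 -361.9  167.2] [ 565. -367.  151.] [ 583. -359.  174.]
[157 155  14  27 289] [ 571.  -207.4  166.7] [ 561. -210.  151.] [ 580. -203.  174.]
[202 155  11  26 234] [ 564.2 -245.3  167.9] [ 555. -248.  151.] [ 573. -241.  174.]
[ 71 273  21  12 140] [473.9 -90.7 157.8] [ 472. -100.  151.] [475. -81. 164.]
[ 136  283   52   68 1752] [ 415.3 -162.8  165.3] [ 388. -178.  151.] [ 444. -138.  182.]
```

View pics/w0.png

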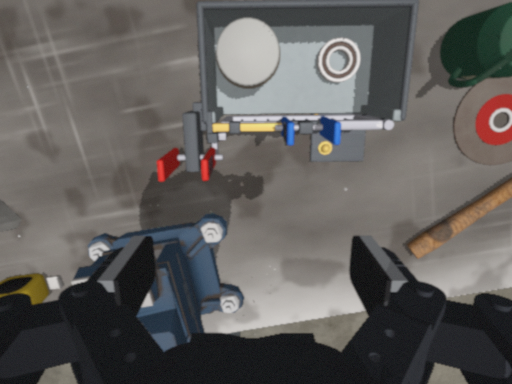

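Wrist view: red tabs at px (168,168)/(207,168), blue at (289,132)/(334,132), and the tote is square to the image. Range gives a red midpoint of ≈(567,-226) and a blue midpoint of ≈(578,-342). Tab spacing is 39-40 mm and the tops read ≈174, both as expected. Now the catch.

```bash
sed -i 's/^YAW.*/YAW=-0.185/' h.py
python3 - <<'E'
from h import *
from workcell import *
R=down(YAW-np.pi/2); r=[566.5,-226]
def show(t):
    s=read_state();print(t,round(s["time"],2),np.round(s["eef_pos"],1),np.round(s["ft_force"],1),round(s["finger_gap"],1))
movep([*r,210],R);show("above")
print(movel([*r,134],max_speed=80,guard=12));show("down")
clamp();show("clamped")
open_gripper();show("open")
movel([*r,205]);show("up")
c=camera("wrist");W=cloud(c);m=(W[...,2]>155)&(W[...,2]<182)&(W[...,0]>535)
k,l,st,_=cv2.connectedComponentsWithStats(m.astype(np.uint8))
for i in range(1,k):
    q=W[l==i]
    if len(q)>60: print(st[i],q.mean(0).round(1))
cv2.imwrite("pics/w1.png",c["image"])
E
```

```text
above 5.72 [ 566.6 -226.4  211.4] [-0.2 -0.9  0.5] 85.4
False
down 6.82 [ 566.8 -226.1  134.5] [-0.3  0.4  0.6] 85.2
clamped 7.4 [ 567.1 -224.1  134.5] [-1.5 10.9  9. ] 25.5
open 8.01 [ 566.5 -226.1  134. ] [-0.1  0.3  0.1] 85.4
up 8.63 [ 566.1 -225.9  204.3] [-1.1  0.4 -0.8] 85.7
[403 138  28  41 876] [ 581.6 -321.9  167.4]
[ 470  138   35   40 1083] [ 574.3 -361.1  166.7]
[225 190  13  41 459] [ 570.8 -214.6  169.7]
[263 190  12  41 450] [ 567.  -235.7  170. ]
```

Catch released: the red tabs now stand 21.4 mm apart (22 when home). Now the gate.

Run:
```python
from h import *
from workcell import *
b=np.array([577.5,-341.5]); u=np.array([-np.sin(YAW),np.cos(YAW)]); H=b-90*u
def pose(t):
    a=YAW+t; return [*(H+90*np.array([-np.sin(a),np.cos(a)])),134],down(a-np.pi/2)
def show(t):
    s=read_state();print(t,round(s["time"],2),np.round(s["eef_pos"],1),np.round(s["ft_force"],1),round(s["finger_gap"],1),np.round(s["qpos"],2)[[0,2,6]])
for t in(0,.7,1.45): print(np.round(inverse_kinematics(*pose(t)),2))
p,R=pose(0)
movel([*b,205],R);
print(movel(p,max_speed=80,guard=12));show("down")
clamp();wait(.2);show("clamped")
for t in np.arange(.09,1.46,.085):
    p,R=pose(t); movel(p,R,max_speed=60); show(f"{t:.2f}")
    if np.linalg.norm(read_state()["ft_force"])>45: print("STOP");break
for n in("wrist","top"): cv2.imwrite(f"pics/{n}2.png",camera(n)["image"])
```

```text
[ 0.48  0.7  -0.06  1.55  0.05  0.9  -1.35]
[ 0.65  0.64 -0.22  1.68  0.17  0.85 -0.7 ]
[ 0.87  0.65 -0.39  1.67  0.31  0.87  0.05]
False
down 10.64 [ 577.8 -341.7  134.5] [-0.3  0.1  0.2] 85.4 [ 0.48 -0.06 -1.35]
clamped 11.42 [ 577.9 -342.   135.1] [-1.2 -1.4 11.2] 24.9 [ 0.48 -0.06 -1.35]
0.09 11.7 [ 569.9 -340.9  135.1] [ 1.1 -2.3  8.6] 24.9 [ 0.5  -0.08 -1.27]
0.17 11.97 [ 562.3 -340.5  135.1] [ 0.7 -1.9  8.8] 25.1 [ 0.52 -0.11 -1.2 ]
0.26 12.25 [ 554.6 -340.7  135.1] [ 0.5 -2.4  9.5] 24.9 [ 0.54 -0.13 -1.12]
0.34 12.53 [ 547.  -341.7  135.1] [ 0.2 -1.7  9. ] 24.8 [ 0.57 -0.15 -1.04]
0.43 12.8 [ 539.5 -343.1  135.1] [-0.9 -1.9 10.3] 25.2 [ 0.59 -0.17 -0.97]
0.51 13.07 [ 532.1 -345.3  135. ] [ 0.3 -1.9 10.6] 25.0 [ 0.61 -0.2  -0.89]
0.60 13.35 [ 525.  -348.1  135. ] [ 0.8 -1.2 10.7] 25.1 [ 0.64 -0.22 -0.81]
0.68 13.62 [ 518.2 -351.5  135.1] [ 0.1  0.  12.1] 25.1 [ 0.66 -0.24 -0.73]
0.77 13.9 [ 511.4 -355.6  135.1] [-0.3 -1.3 12.8] 24.7 [ 0.69 -0.26 -0.65]
0.85 14.18 [ 504.7 -360.5  135. ] [-2.9 -2.7 13.5] 25.0 [ 0.72 -0.28 -0.57]
0.94 14.45 [ 499.5 -364.9  135. ] [-0.6 -0.5 12.1] 24.8 [ 0.74 -0.31 -0.48]
1.02 14.72 [ 494.1 -370.4  135. ] [-1.5 -0.2 12.6] 25.0 [ 0.77 -0.33 -0.4 ]
1.11 15.0 [ 489.2 -376.3  135. ] [-1.3 -0.2 13.1] 25.2 [ 0.8  -0.35 -0.32]
1.20 15.28 [ 484.9 -382.6  135. ] [-0.8 -0.2 13.1] 25.3 [ 0.82 -0.37 -0.23]
1.28 15.55 [ 481.1 -389.3  135. ] [-1.1 -0.4 13.4] 24.6 [ 0.85 -0.39 -0.15]
1.36 15.82 [ 477.8 -396.2  135. ] [-1.4  0.  13. ] 25.0 [ 0.87 -0.41 -0.06]
1.45 16.1 [ 475.2 -403.4  135. ] [-2.   0.  13.4] 24.5 [ 0.9  -0.43  0.02]
```

Run:
```python
import cv2,numpy as np
a=cv2.imread("pics/wrist2.png");b=cv2.imread("pics/top2.png")
cv2.imwrite("pics/both.png",np.hstack([cv2.resize(a,(400,300)),cv2.resize(b[90:240,270:470],(400,300))]))
```

```text
(no output)
```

View pics/both.png

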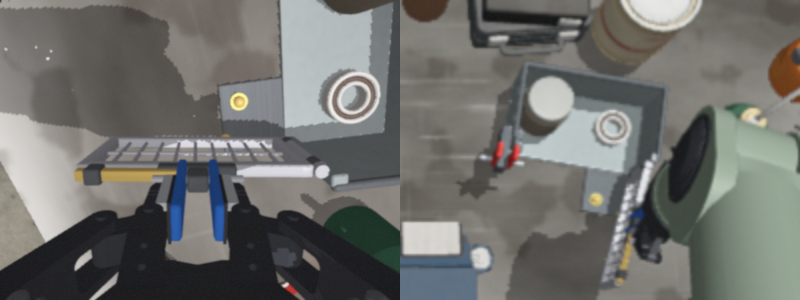

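The wrist picture shows both blue tabs squeezed between the pads, px (178,200)/(215,200). The top crop shows the gate standing straight out from the tote, with the jar, bearing and other things unmoved.

Run:
```python
from workcell import *
wait(.5);s=read_state();print(s["time"],s["eef_pos"],s["ft_force"],s["finger_gap"]);finish_job()
```

```text
16.7 [ 475.2292019  -403.33462745  135.03639908] [-1.32885849 -1.31731883 13.00478865] 24.858739034167943
the job is handed in; nothing more can be done
```

The job is handed in: the gate is open at about 83° and the gripper is still holding it with the blue tabs squeezed. It took 16.7 s of the 38 s allowed.

- **Catch:** I squeezed the red tabs and let go first. The wrist camera afterwards showed them 21.4 mm apart centre to centre, against 22 mm when home, so the catch had stayed released.
- **Gate:** I then squeezed the blue tabs and swung the gate through its detent along the hinge arc to 1.45 rad. That angle comes from the arm's own position. The final pictures show the gate standing out and the tabs gripped, but I did not measure the angle in them.
- **Surroundings:** The jar, bearing and other things near the tote looked unmoved in the last top-camera crop. I did not re-check the spray can, pliers, tape measure or wood block, which lay outside that crop.
- **Forces:** The largest wrist force I read was about 14 N.

Two readings did not match what I expected. The finger opening read about 25 mm on both grasps instead of the nominal 28 mm. While squeezing the red catch, the arm was pushed about 2 mm sideways with about 11 N, which suggests my red midpoint was up to 2 mm off.

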